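Index the end-cap fixture to its next notch

TASK

Bring the end cap in the rotary index fixture to its next station: pull the spring index ring up out of its notch, swing the arm clockwise (seen from above) to the next notch, and let the ring drop fully home there, released. The next notch is in a stop that was set by hand, so feel for it, never force the tongue against the rail, and leave the loose parts on the bench where they lie.

Things in the scene. Friction and masses are not known exactly. Their poses are not given: they have to be found in the camera images.
- index_base: round grey fixture base, 180 mm across, 22 mm high, with three screwed feet, fixed to the worktop. Origin on the vertical pivot axis at worktop height, z up; its -x axis points from the pivot to the starting notch. A steel rail of 60 to 83 mm radius stands on it, top 34 mm above the worktop, with straight radial notches 11 mm wide
- start_notch (a point): the notch in which the tongue starts: middle of its mouth, at rail-top height, 71 mm from the pivot axis. Seen from above, the rail's other fixed notches lie 50 deg counterclockwise and 130 deg clockwise of it. The next one clockwise is in an adjustable stop segment, bridging the rail with the same top height; it is set by hand 44 to 72 deg clockwise of here and not measured
- pivot (a point): centre of the top of the aluminium faceplate, on the pivot axis, 60 mm above the worktop. An end cap of 58 mm diameter is clamped on it, with its nut reaching to 92 mm above the worktop
- grip_ring (a point): centre of the dark round grip ring, 71 mm from the pivot axis on the end of the aluminium arm, 78 mm above the worktop when home. The ring is 26 mm across and reaches 14 mm below this point; its collar, 31 mm across, begins 8 mm above it and ends 14 mm above it. Below are a 12 mm stem and the arm's boss (22 mm across, top 56 mm above the worktop). The ring slides straight up and does not turn on the arm
- plunger (a joint): height of ring and tongue over home, m: 0 home in a notch, about 0.009 when the tongue (8 mm wide, round end) rides on the rail, over 0.010 drawn clear, 0.014 upper stop. A spring and its weight pull it down: about 6 N at home, 8 N on the rail, 10 N at the stop; let go over a notch it drops in by itself. The notch walls are square: a tongue that is in locks the arm
- swing_arm (a joint): angle of the arm about the pivot, rad: 0 at the starting notch, growing clockwise seen from above; the next notch is somewhere between 0.77 and 1.26. It turns with light friction (under 1 N at the ring; about 3 N with the tongue dragging on the rail) and stays where it is left
- loose_end_cap: loose turned aluminium end cap, 58 mm diameter, 16 mm high, lying beside the fixture; origin centre of its underside. Leave it
- rotor: loose motor rotor lying on its side, 41 mm core on a 115 mm shaft, near the fixture; origin centre of its underside. Leave it
- bearing: loose ball bearing, 26 mm diameter, 8 mm high, near the fixture; origin centre of its underside. Leave it
- stator_ring: loose stator ring, 58 mm diameter, 23 mm high, to the right of the fixture; origin centre of its underside. Leave it

How it is judged:
By the outcome, as a careful person would: the job done as asked, in the order asked, and still so for the second after the job is handed in, with the robot touching nothing.
It also fails if it takes over 45 s, if anything falls off the work surface, if the arm or the gripper's body presses on something with over 40 N, if the wrist force passes 120 N, or if a joint passes its speed limit or range.

ROBOT

A 7-joint arm with a two-finger parallel gripper is mounted at the origin on a cart in front of the work surface, level with it; the furniture and walls round the work are solid. World frame = base frame: x ahead of the robot, y to its left, z up, the work surface at z = 0. Lengths are in m, angles in rad, forces in N, time in s.
With the tool pointing down it reaches from about 0.4 to 0.875 m from the base axis. Payload 6.5 kg.
Tool frame: the origin (TCP) lies at the very end of the fingers, on their centre line; the grasp point (between the pads) lies 19 mm behind it (env.hold_point_z is the distance from the TCP to the grasp point, in m); z points along the fingers, y is the line along which they close (so a half turn about z gives the same grasp; the last joint's range is limited). The gripper opens to 85 mm and grips with 20 to 120 N. Pads are 22 mm wide; open, the fingers measure 114 mm over their backs; the gripper's body (76 mm by 85 mm) begins 54 mm behind the grasp point. The pads swing forward as they close: fully open they stand 13 mm farther back than shut.
Start: joints at [-1.168, 0.536, -0.004, 1.538, 0.003, 1.067, -0.071], TCP at [0.294, 0.58, 0.231] pointing down, gripper open.
Joint ranges: [-2.7, 2.7], [-0.37, 2.16], [-1.27, 1.26], [0.24, 2.4], [-1.31, 4.45], [0.19, 1.91], [-2.76, 2.76]. Speed limits (rad/s): [2.39, 2.39, 3.14, 3.14, 3.14, 3.14, 3.14].

INTERFACE

Orientations are given as a unit quaternion [w, x, y, z].
In Python, from station import env gives the robot as it stands. Calls block until the motion is done:
- env.movep(position, orientation): joint-space move of the TCP to a pose.
- env.move_l(position, attitude=None, speed=0.15): straight line of the TCP; attitude=None keeps the orientation; speed is the mean speed in m/s.
- env.set_joints(angles): joint-space move.
- env.move_gripper(opening, force=None): finger opening in m; force is the grip in N (None keeps the last); returns when the fingers have stopped.
- env.hold(seconds).
- env.inverse_kinematics(position, orientation): joint angles nearest the present ones, or None.
- env.grab_frame(name): name is "scene" or "side" or "wrist"; returns a dict with "img" (420x560x3 uint8, blue, green, red), "vfov" (degrees; the focal length in pixels is half the picture's height over the tangent of half this angle, whatever the lens; pixels are square), "cx", "cy" (the principal point, pixels), "distortion" ([k1, k2, p1, p2, k3] as OpenCV has them; the pictures are not rectified), "R" (3x3) and "t" (3): a world point X has camera coordinates R X + t. Camera axes: x right, y down, z forward; pixel columns grow to the right and rows downward; lengths in m; the calibration is good to about 2 mm. A picture is of the moment at which its call begins. There is no depth.
A pose or a line that the arm cannot do raises env.MotionError and nothing moves.
- env.finish_job(): hands the job in; it is judged then, once.
Readings, each from a call of its own:
- env.read_time_s(): time.
- env.read_qpos(): joint angles.
- env.read_qvel(): joint speeds.
- env.read_tau(): joint torques, N m.
- env.read_tool_pos(): TCP position.
- env.read_eef_rot(): TCP orientation.
- env.read_wrist_force(): force on the tool from outside, world axes, zero at the start.
- env.read_wrist_torque(): the same for the moment, N m.
- env.read_grip_width(): finger opening in m.
- env.read_grip_force(): force on a finger pad.
Only numpy, scipy, OpenCV 4.12 (cv2) and the standard library are available. Lean on these libraries where they do the work, as an engineer would, in place of code of your own. Each camera call takes 0.05 s, during which the arm holds its last target. There are 200 camera calls.

## Working session

There is one attempt and no reset: what is moved stays moved. The work goes in short steps, each a Python script; the robot and the scene stay as the last script left them, time stands still between calls to the robot, and variables do not carry over. Pictures are saved under pics/ and viewed, at most 10 in all, crops included, and the job is handed in when it is done.

```bash
mkdir -p pics; ls; python3 - <<'E'
from station import env
import cv2,numpy as np
for n in("scene","side"):
    f=env.grab_frame(n); cv2.imwrite(f"pics/{n}0.png",f["img"])
    R=np.array(f["R"]);print(n,f["vfov"],f["cx"],f["cy"],f["distortion"],(-R.T@np.array(f["t"])).round(3),R.round(3).tolist())
print(env.read_time_s(),env.read_eef_rot(),env.hold_point_z,env.read_wrist_force())
E
```

```text
pics
scene 51.92679810119865 279.2011541534916 209.31319577944726 [-0.07167129  0.          0.          0.          0.        ] [-0.047 -0.604  0.492] [[0.663, -0.749, 0.007], [-0.314, -0.286, -0.905], [0.68, 0.598, -0.425]]
side 49.43832472124956 287.1366923007133 209.04078952728733 [-0.03834259  0.          0.          0.          0.        ] [ 0.581 -0.826  0.411] [[1.0, -0.022, 0.021], [0.011, -0.379, -0.926], [0.028, 0.925, -0.378]]
0.1 [-1.27619258e-04  2.32221320e-01  9.72662649e-01 -7.83263545e-04] 0.0187 [ 0.54443711 -0.96576228  0.34971261]
```

View pics/scene0.png

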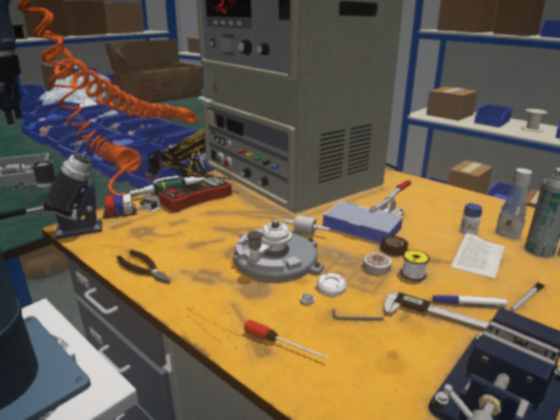

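View pics/side0.png

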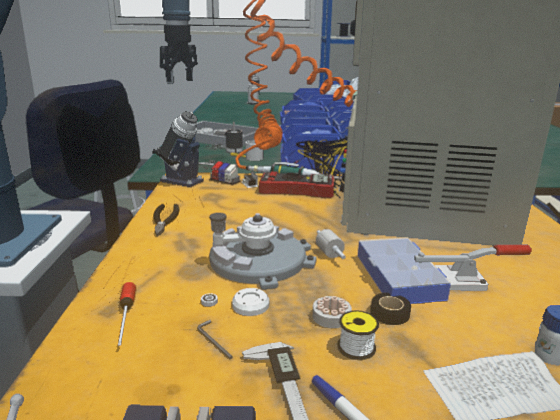

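The scene view shows the fixture at about (275,248), with the ring near (254,236) and the nut near (277,225). In the side view the ring is near (218,217) and the nut near (258,217).

```bash
cat > h.py <<'E'
from station import env
import cv2,numpy as np
from scipy.spatial.transform import Rotation as Ro
def K(f):
    fl=f["img"].shape[0]/2/np.tan(np.radians(f["vfov"])/2)
    return np.array([[fl,0,f["cx"]],[0,fl,f["cy"]],[0,0,1]])
def ray(f,p):
    u=cv2.undistortPoints(np.array([[p]],float),K(f),np.array(f["distortion"]))[0,0]
    R=np.array(f["R"]);d=R.T@np.array([u[0],u[1],1]);return -R.T@np.array(f["t"]),d/np.linalg.norm(d)
def onz(f,p,z):
    c,d=ray(f,p);return c+d*(z-c[2])/d[2]
def tri(*fp):
    A=np.zeros((3,3));b=np.zeros(3)
    for f,p in fp:
        c,d=ray(f,p);M=np.eye(3)-np.outer(d,d);A+=M;b+=M@c
    return np.linalg.solve(A,b)
def proj(f,X):
    return cv2.projectPoints(np.array([X],float),cv2.Rodrigues(np.array(f["R"]))[0],np.array(f["t"],float),K(f),np.array(f["distortion"]))[0].reshape(-1,2)[0]
def quat(yaw): # tool down, tool x at yaw, y at yaw-90
    M=np.array([[np.cos(yaw),np.sin(yaw),0],[np.sin(yaw),-np.cos(yaw),0],[0,0,-1]])
    return Ro.from_matrix(M).as_quat()[[3,0,1,2]]
E
python3 - <<'E'
from h import *
s=env.grab_frame("scene");d=env.grab_frame("side")
print(tri((s,(277,225)),(d,(258,217))),tri((s,(254,236)),(d,(218,217))))
print(env.read_eef_rot(),quat(0))
a=cv2.resize(s["img"][205:285,220:330],None,fx=5,fy=5,interpolation=2)
b=cv2.resize(d["img"][195:295,190:350],None,fx=5,fy=5,interpolation=2)
cv2.imwrite("pics/b.png",b)
w=env.grab_frame("wrist");R=np.array(w["R"]);print((-R.T@np.array(w["t"])).round(3),R.round(2),w["vfov"],w["distortion"],env.read_tool_pos())
E
```

```text
[ 0.55074664 -0.07155417  0.08373564] [ 0.47971869 -0.07459628  0.0858066 ]
[-7.12935083e-05  2.32213945e-01  9.72664589e-01 -5.24940796e-04] [0. 1. 0. 0.]
[0.232 0.611 0.373] [[ 0.45  0.89 -0.  ]
 [ 0.86 -0.43  0.28]
 [ 0.25 -0.13 -0.96]] 62.72842857635784 [-0.07737563  0.          0.          0.          0.        ] [0.29354785 0.57962579 0.2308853 ]
```

View pics/b.png

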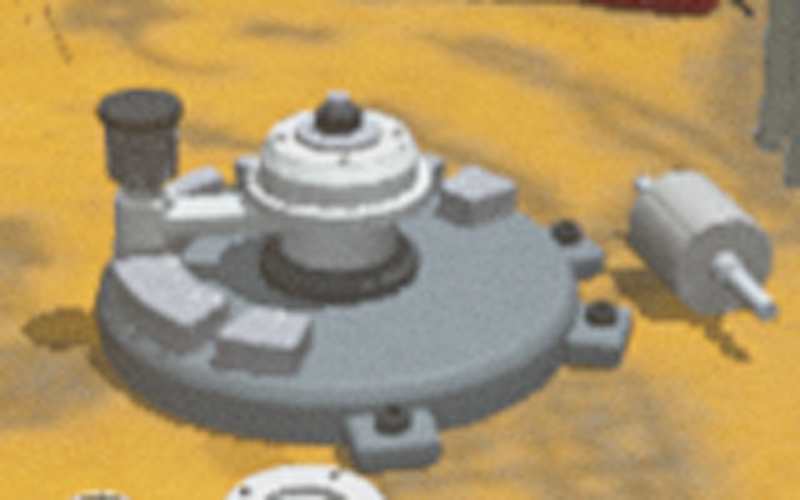

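The zoomed side view shows the dark ring at (140,135), the nut at (338,115), and a rail gap between the segments at about (225,320), which is the counterclockwise notch. The rest of the rail is hidden behind the arm and cap. Clockwise points away from this camera, so next I'll look from above with the wrist camera.

```bash
python3 - <<'E'
from h import *
for k in(0,180):
    for a in(0,40,75):
        th=np.radians(182-a);p=np.array([.551+.071*np.cos(th),-.0715+.071*np.sin(th),.07])
        q=env.inverse_kinematics(p,quat(th+np.radians(k)));print(k,a,None if q is None else np.round(q,2))
for k in (0,180):
    try: 
        env.movep([0.52,-.04,.25],quat(np.radians(182-40+k)));print("yaw",k);break
    except env.MotionError as e: print(e)
w=env.grab_frame("wrist");cv2.imwrite("pics/w1.png",w["img"]);print(env.read_time_s(),env.read_qpos())
E
```

```text
0 0 [-0.04  0.52  0.13  2.08 -0.12  0.55  1.78]
0 40 [-0.19  0.54  0.2   2.06 -0.19  0.56  1.05]
0 75 [-0.33  0.6   0.32  1.98 -0.31  0.62  0.5 ]
180 0 [-0.36  0.58  0.54  2.1  -0.53  0.6  -0.99]
180 40 [-0.81  0.87  1.08  2.09 -1.06  0.89 -1.32]
180 75 [-0.83  0.92  1.08  2.   -1.06  0.94 -2.01]
yaw 0
2.65 [-0.35800758  0.30969574  0.42583243  1.87681286 -0.1518187   0.98667486
  1.04334905]
```

View pics/w1.png

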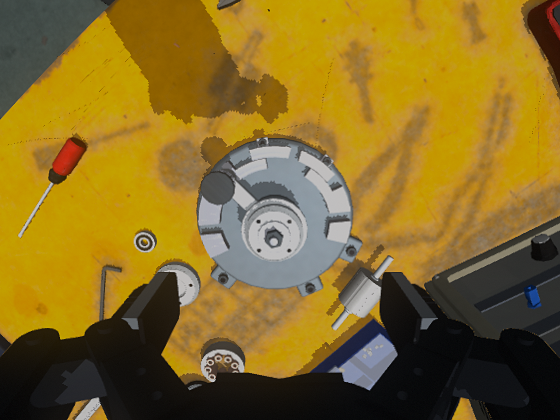

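From above, the ring is at (218,187), the nut at (274,238), and the stop area is the upper rail, around (240-340,140-220). I'll zoom in.

```bash
python3 - <<'E'
from h import *
w=env.grab_frame("wrist");i=w["img"]
cv2.imwrite("pics/w1z.png",cv2.resize(i[125:305,185:365],None,fx=3.33,fy=3.33,interpolation=2))
s=env.grab_frame("scene");d=env.grab_frame("side")
print("nut top",onz(w,(274,239),.092),"collar top",onz(w,(218,187),.092))
# base rim circle
h=cv2.cvtColor(i,cv2.COLOR_BGR2HSV)
m=((h[...,1]<70)&(h[...,2]>60)).astype(np.uint8);m[:125]=0;m[300:]=0;m[:,:190]=0;m[:,365:]=0
g=cv2.cvtColor(i,cv2.COLOR_BGR2GRAY)
print(cv2.HoughCircles(cv2.medianBlur(g,3)[125:305,150:365],cv2.HOUGH_GRADIENT,1,20,param1=120,param2=18,minRadius=10,maxRadius=85)[0][:8])
fl=K(w)[0,0];print(fl,w["cx"],w["cy"],env.read_time_s())
E
```

```text
nut top [ 0.54872262 -0.06607719  0.092     ] collar top [ 0.47959899 -0.07506084  0.092     ]
[[124.5 102.5  33.8]
 [144.5  87.5  59. ]
 [127.5  58.5  50.1]
 [141.5 135.5  70. ]
 [ 91.5  71.5  43.6]
 [149.5  66.5  47.9]
 [151.5 111.5  53.5]
 [ 62.5 100.5  55.6]]
344.5189094058335 279.1348366993347 216.10672620799792 2.8
```

View pics/w1z.png

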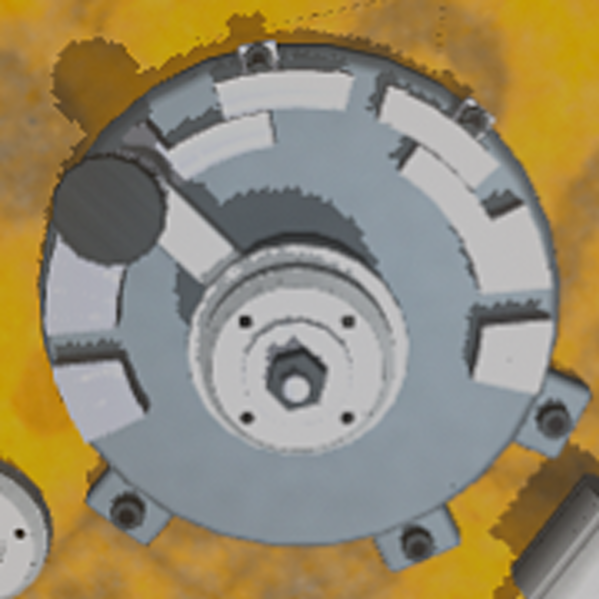

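In the zoom, the stop is the pair of outer plates, (220-350,90) and (385-495,130), with screws at (258,55) and (475,118). Its notch is the gap between them at about (367,95). The next fixed notch is at (510,310). I'll cast these onto rail-top height for angles.

```bash
python3 - <<'E'
from h import *
w=env.grab_frame("wrist")
P=lambda u,v:(185+(u+.5)/3.333-.5,125+(v+.5)/3.333-.5)
# base rim top 22mm: ellipse fit of picked points -> pivot
rim=[(42,290),(550,265),(150,105),(390,55),(300,545),(210,520),(60,400)]
X=np.array([onz(w,P(*p),.022)[:2] for p in rim[:4]+rim[4:]])
A=np.c_[2*X,np.ones(len(X))];c=np.linalg.lstsq(A,(X**2).sum(1),rcond=None)[0]
r=np.sqrt(c[2]+c[0]**2+c[1]**2);print("rim",c[:2],r,(np.hypot(*(X-c[:2]).T)*1e3).round(1))
nut=onz(w,P(296,380),.092);ring=onz(w,P(108,209),.092);print("nut",nut,"ring",ring,np.hypot(*(ring-nut)[:2]))
fp=onz(w,P(298,345),.076);print("cap centre",fp)
for pv in(c[:2],nut[:2]):
  a0=np.arctan2(*(ring[:2]-pv)[::-1])
  print("arm ang",np.degrees(a0))
  for n,p in dict(nA=(350,90),nA2=(347,110),nB=(387,90),nB2=(378,115),in1=(273,120),in1b=(275,140),in2=(420,148),in2b=(400,170),s1=(218,95),s2=(497,165),f130a=(547,303),f130b=(480,312),f130c=(550,320),ccwA=(52,340),ccwB=(118,340),ccwC=(58,370),ccwD=(125,362)).items():
    q=onz(w,P(*p),.034)[:2]-pv;print(n,round(np.degrees(a0)-np.degrees(np.arctan2(q[1],q[0])),1)%360,round(np.hypot(*q)*1e3,1))
E
```

```text
rim [ 0.54827318 -0.06712091] 0.08652544153751071 [86.6 85.3 83.5 89.3 87.8 84.2 88.8]
nut [ 0.54803026 -0.06683008  0.092     ] ring [ 0.4791847  -0.07644764  0.092     ] 0.06951409338023654
cap centre [ 0.54432368 -0.06347169  0.076     ]
arm ang -172.31172782280402
nA 58.0 76.2
nA2 58.30000000000001 70.0
nB 66.0 79.5
nB2 66.19999999999999 71.3
in1 39.0 65.7
in1b 38.80000000000001 59.4
in2 79.80000000000001 68.2
in2b 78.69999999999999 59.0
s1 27.0 77.0
s2 96.5 81.0
f130a 131.5 81.3
f130b 132.9 59.3
f130c 135.6 82.4
ccwA 310.9 81.4
ccwB 309.2 59.7
ccwC 303.5 81.7
ccwD 301.7 59.1
arm ang -172.0473834678657
nA 58.19999999999999 75.8
nA2 58.60000000000002 69.6
nB 66.39999999999998 79.1
nB2 66.5 70.9
in1 39.10000000000002 65.3
in1b 39.0 59.0
in2 80.19999999999999 67.9
in2b 79.10000000000002 58.7
s1 27.100000000000023 76.7
s2 96.89999999999998 80.7
f130a 132.0 81.2
f130b 133.5 59.2
f130c 136.1 82.3
ccwA 311.0 81.5
ccwB 309.2 59.8
ccwC 303.6 81.8
ccwD 301.6 59.3
```

```bash
python3 - <<'E'
from h import *
w=env.grab_frame("wrist");d=env.grab_frame("side");s=env.grab_frame("scene")
P=lambda u,v:(185+(u+.5)/3.333-.5,125+(v+.5)/3.333-.5)
D=lambda u,v:(190+(u+.5)/5-.5,195+(v+.5)/5-.5)
for n,a,b in(("ring",(108,209),(140,106)),("stud",(296,385),(338,96))):
    print(n,"w",onz(w,P(*a),.092),"d",onz(d,D(*b),.092),"tri",tri((w,P(*a)),(d,D(*b))))
# dark collar in scene, rail-notch midline estimate from wrist
m=[np.mean([onz(w,P(*p),.034) for p in q],0) for q in([(50,340),(120,340),(58,370),(127,362)],[(547,303),(480,312),(552,330),(478,340)])]
print("ends",m,"mid",np.mean(m,0))
a=cv2.resize(s["img"][210:270,225:325],None,fx=8,fy=8,interpolation=2);cv2.imwrite("pics/s.png",a);print(env.read_time_s())
E
```

```text
ring w [ 0.47914802 -0.07659732  0.092     ] d [ 0.48028984 -0.08038805  0.092     ] tri [ 0.47951893 -0.07695444  0.09051002]
stud w [ 0.54915917 -0.06791188  0.092     ] d [ 0.55002837 -0.06927853  0.092     ] tri [ 0.54966455 -0.06803315  0.0913799 ]
ends [array([ 0.51444881, -0.12876876,  0.034     ]), array([ 0.59193195, -0.01181063,  0.034     ])] mid [ 0.55319038 -0.0702897   0.034     ]
3.0
```

View pics/s.png

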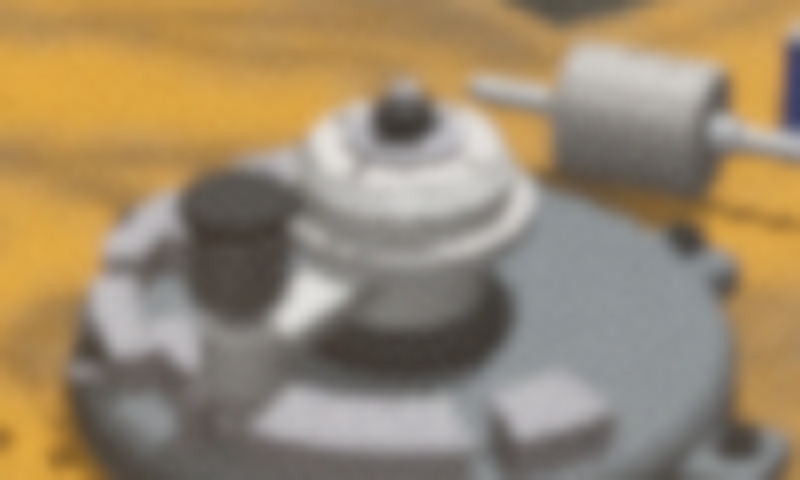

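The third view agrees: ring collar at crop (240,200) and stud at (403,82). Combined estimate is ring ≈ (0.4797, -0.077) and pivot ≈ (0.550, -0.069). I'll grip the collar, with the pads tangential.

```bash
python3 - <<'E'
from h import *
s=env.grab_frame("scene");w=env.grab_frame("wrist")
C=lambda u,v:(225+(u+.5)/8-.5,210+(v+.5)/8-.5)
P=lambda u,v:(185+(u+.5)/3.333-.5,125+(v+.5)/3.333-.5)
print(onz(s,C(240,200),.092),onz(s,C(403,82),.092))
pv=np.array([.550,-.069]);rg=np.array([.4797,-.077]);a0=np.arctan2(*(rg-pv)[::-1]);print(np.degrees(a0))
for p in((350,90),(347,110),(387,90),(378,115)):
    q=onz(w,P(*p),.034)[:2]-pv;print(round(np.degrees(a0-np.arctan2(q[1],q[0]))%360,1),np.hypot(*q))
env.move_gripper(.055,40)
env.movep([*rg,.13],quat(a0));env.move_l([*rg,.070],speed=.08)
print("pre",env.read_wrist_force(),env.read_tool_pos(),env.read_time_s())
env.move_gripper(.02,40);env.hold(.2)
print("grip",env.read_grip_width(),env.read_grip_force(),env.read_wrist_force(),env.read_wrist_torque(),env.read_tool_pos(),env.read_time_s())
E
```

```text
[ 0.47476016 -0.08140104  0.092     ] [ 0.54901747 -0.06773594  0.092     ]
-173.50778297456307
56.4 0.07840917030114995
56.7 0.07219525443083494
64.3 0.08155474601159979
64.4 0.07338438173254329
pre [ 0.13286674 -1.43731411  1.15551416] [ 0.48004409 -0.07708566  0.07032104] 5.2417
grip 0.02928486040822967 39.01476860046387 [-6.29661177e-01  5.25635108e-03  6.25125170e+00] [0.10960766 0.26506645 0.0699689 ] [ 0.4801247  -0.07698996  0.07067215] 5.8
```

```bash
python3 - <<'E'
from h import *
p=env.read_tool_pos()
for dz in(.003,.006,.009,.0115,.0122):
    env.move_l([.4797,-.077,.070+dz],speed=.03)
    print(dz,env.read_tool_pos().round(4),env.read_wrist_force().round(2),env.read_grip_width())
d=env.grab_frame("side");cv2.imwrite("pics/d2.png",cv2.resize(d["img"][150:290,170:330],None,fx=5,fy=4.28,interpolation=2));print(env.read_time_s())
E
```

```text
0.003 [ 0.48   -0.0769  0.073 ] [ 2.46  0.45 -6.07] 0.028923438466411426
0.006 [ 0.4799 -0.0769  0.076 ] [ 3.28  1.59 -7.21] 0.028915240458758543
0.009 [ 0.48   -0.0769  0.0791] [ 4.07 -0.02 -8.18] 0.02876275317982851
0.0115 [ 0.4799 -0.0769  0.0816] [ 4.25  0.73 -9.56] 0.028695044587920732
0.0122 [ 0.4799 -0.0769  0.0822] [ 4.66  0.19 -8.24] 0.028830560349805825
7.1
```

View pics/d2.png

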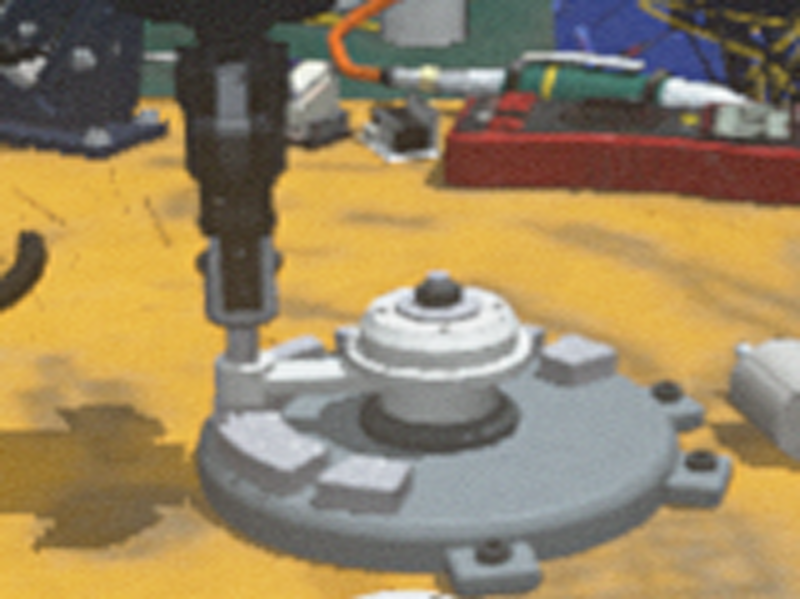

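The side picture shows the gripper holding the collar at (240,285). The stem is exposed at (240,345), so the ring is up and the spring force matches. Now I'll swing it clear to 44°.

```bash
cat >> h.py <<'E'
pv=np.array([.550,-.069]);a0=np.radians(186.5);r=.0708
def pose(a,z,off=0):
    th=a0-np.radians(a);u=np.array([np.cos(th),np.sin(th)])
    return [*(pv+r*u),z],quat(th)
def ft(a): # wrist force radial, tangential(cw), z
    th=a0-np.radians(a);f=env.read_wrist_force()
    return np.array([f[0]*np.cos(th)+f[1]*np.sin(th),f[0]*np.sin(th)-f[1]*np.cos(th),f[2]])
E
python3 - <<'E'
from h import *
for a in range(2,45,2):
    env.move_l(*pose(a,.0822),speed=.03);f=ft(a)
    if a%6==2:print(a,f.round(1))
    if np.hypot(f[0],f[1])>14:print("stop",a,f);break
env.hold(.2);print(a,ft(a).round(1),env.read_grip_width(),env.read_tool_pos(),pose(a,0)[0],env.read_time_s())
w=env.grab_frame("wrist");cv2.imwrite("pics/w3.png",w["img"])
E
```

```text
2 [-5.9  1.2 -9.1]
8 [-4.7  0.8 -9. ]
14 [-5.8  1.6 -9.8]
20 [-5.1  1.  -9.2]
26 [-4.   0.4 -9.5]
32 [-3.7 -0.4 -8.9]
38 [-3.4 -0.2 -9.6]
44 [-3.4 -1.  -9.4]
44 [-2.2 -1.6 -8.7] 0.0288691688246044 [ 0.49360042 -0.02598112  0.08215311] [np.float64(0.4938305835073806), np.float64(-0.02589969082618257), 0] 12.8
```

View pics/w3.png

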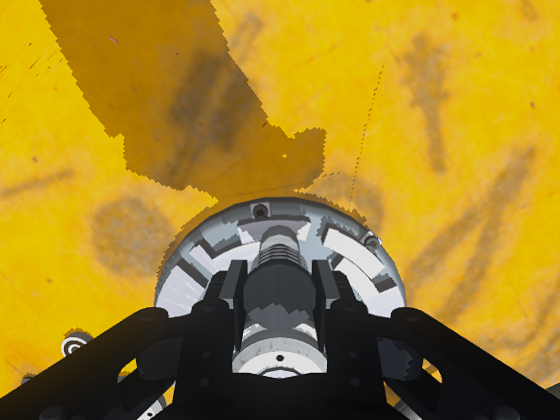

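The picture shows the arm end at (280,245) carried along with the gripper, with the stop's notch just to its right at about (315,240). Now I'll lower the tongue onto the rail, loosen the pads so only the spring acts, and drag gently until it locks.

```bash
python3 - <<'E'
from h import *
a=46;env.move_l(*pose(a,.0822),speed=.03)
for z in(.0805,.0797,.0793):
    env.move_l(*pose(a,z),speed=.02);print(z,ft(a).round(1))
    if ft(a)[2]>-4: break
env.move_gripper(.035,40);env.hold(.15);b=ft(a);print("loose",b.round(1),env.read_grip_width())
hit=0
while a<76:
    a+=.5;env.move_l(*pose(a,z),speed=.015);f=ft(a)-b
    if a%2==0:print(a,f.round(1))
    hit=hit+1 if abs(f[1])>6 else 0
    if hit or np.hypot(f[0],f[1])>15:print("hit",a,f);break
print(env.read_tool_pos(),env.read_time_s())
E
```

```text
0.0805 [-2.9 -1.5 -8.4]
0.0797 [-1.9 -1.2 -6.6]
0.0793 [-0.7 -3.2 -2.7]
loose [ 0.8  0.  -0.2] 0.03519608973522965
48.0 [-1.  -1.7  1.1]
50.0 [-2.1 -5.1 -0.1]
52.0 [-0.9 -3.5  1. ]
54.0 [-0.4 -3.6  0.5]
56.0 [-1.3 -4.   0. ]
58.0 [-1.2 -0.3  0.8]
60.0 [-0.7 -0.5  0. ]
62.0 [-1.8  0.2  0.1]
64.0 [-2.  -5.1  2.1]
hit 64.5 [-3.01400913 -6.01156851  3.71420823]
[ 0.51148249 -0.0099494   0.07915837] 23.4833
```

It dragged at about 4 N, went free at about 57°, then locked at about 64° with roughly 2-3 mm of pad slack. That fits a drop near 60°. I'll back off the pad and check.

```bash
python3 - <<'E'
from h import *
env.move_l(*pose(61,.0793),speed=.03);print(ft(61).round(1))
env.move_gripper(.055,40);print(env.read_wrist_force().round(1),env.read_time_s())
d=env.grab_frame("side");s=env.grab_frame("scene")
A=cv2.resize(d["img"][150:270,190:290],None,fx=4,fy=4,interpolation=2);B=cv2.resize(s["img"][160:280,220:320],None,fx=4,fy=4,interpolation=2)
cv2.imwrite("pics/v.png",np.hstack([A,B]))
E
```

```text
[-0.7 -0.  -0.2]
[ 0.7 -0.1 -0. ] 24.1083
```

View pics/v.png

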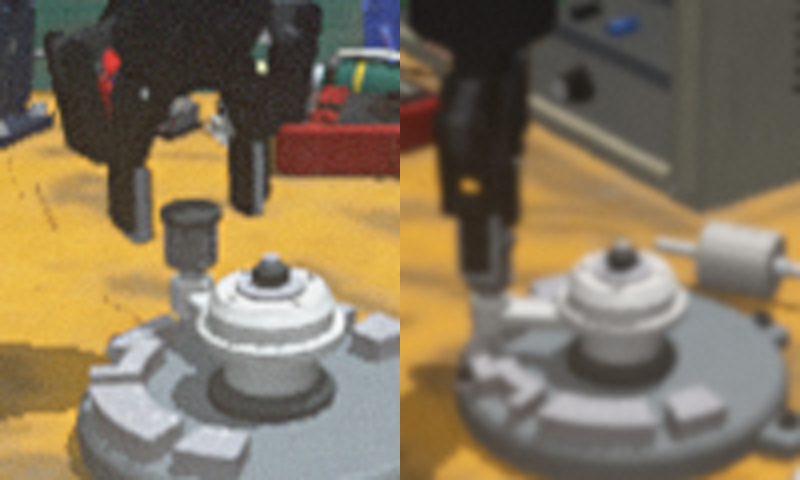

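The left panel shows the ring free between the open fingers. Its lower end is at (190,265), right above the boss at (190,280): the short stem gap of the home position. I'll retreat straight up and measure once more against the starting picture.

```bash
python3 - <<'E'
from h import *
p,q=pose(61,.17);env.move_l(p,speed=.1)
def dark(img,x0,x1,y0,y1):
    c=img[y0:y1,x0:x1];m=(c.max(2)<105).astype(np.uint8)
    n,l,st,ce=cv2.connectedComponentsWithStats(m);k=1+np.argmax(st[1:,4]);return st[k][:4]+[x0,y0,0,0],ce[k]+[x0,y0],st[k][4]
d=env.grab_frame("side");o=cv2.imread("pics/side0.png")
r0=dark(o,205,232,205,240);r1=dark(d["img"],226,249,192,225);print(r0,r1)
# height of centroid of dark blob: start (home) and now
for (b,c,n),X in((r0,[.4797,-.077]),(r1,pose(60.4,0)[0][:2])):
    zs=np.arange(.06,.1,.0005);v=[proj(d,[*X,z]) for z in zs];k=np.argmin([abs(t[1]-c[1]) for t in v]);print("z",zs[k],"px",v[k],c)
A=cv2.resize(o[195:245,195:255],None,fx=6,fy=8,interpolation=2);B=cv2.resize(d["img"][180:230,215:275],None,fx=6,fy=8,interpolation=2)
cv2.imwrite("pics/cmp.png",np.hstack([A,B]));print(env.read_time_s(),env.read_wrist_force())
E
```

```text
(array([210, 213,  16,  20]), array([217.66525424, 222.30508475]), np.int32(236)) (array([230, 200,  15,  19]), array([237.21354167, 208.38020833]), np.int32(192))
z 0.07800000000000001 px [217.78372621 222.24173719] [217.66525424 222.30508475]
z 0.07850000000000001 px [236.68437615 208.43355199] [237.21354167 208.38020833]
25.3167 [-0.35592331 -0.36517173 -0.43111945]
```

View pics/cmp.png

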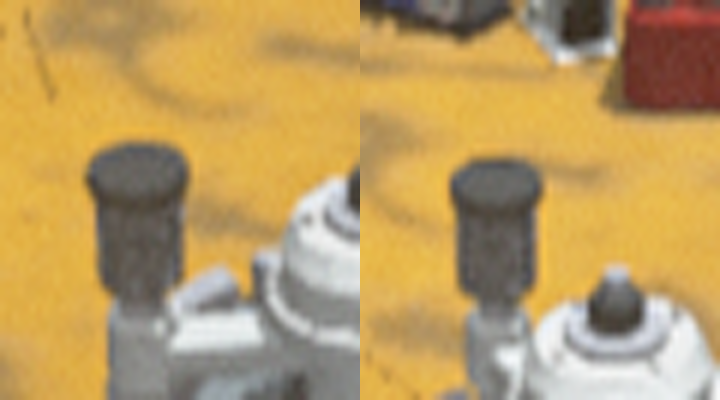

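The ring sits at 78.5 mm now against 78.0 mm at the start, with the same short stem gap in both panels ((140,300) and (497,300)). So it is home and released, and I'm handing in.

```bash
python3 -c "
from station import env
print(env.finish_job())"
```

```text
the job is handed in; nothing more can be done
None
```

I swung the arm clockwise to the next notch, at about 60°, and let the ring drop home there, released. The camera put it at 78.5 mm against 78.0 mm at the start. The gripper is clear above it, and I handed the job in at about 25 s, without checking the loose parts again beforehand.

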